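Measure a blind bore and store the reading

ROBOT

A 6-joint arm with a two-finger parallel gripper is mounted at the origin on the work surface. World frame = base frame: x ahead of the robot, y to its left, z up, the work surface at z = 0. Lengths are in m, angles in rad, forces in N, time in s.
With the tool pointing down it reaches from about 0.3 to 0.85 m from the base axis. Payload 5.4 kg.
Tool frame: the origin (TCP) lies on the centre line of the jaws, within the pads' length; the fingertips stand 8 mm ahead of it and the grasp point (between the pads) lies 11 mm behind it (env.tcp_to_tips is the distance from the TCP to the fingertips, in m); z points along the fingers, y is the line along which they close (so a half turn about z gives the same grasp; the last joint's range is limited). The gripper opens to 85 mm and grips with 20 to 120 N. Pads are 22 mm wide; open, the fingers measure 114 mm over their backs; the gripper's body (76 mm by 85 mm) begins 54 mm behind the grasp point. The pads swing forward as they close: fully open they stand 13 mm farther back than shut.
Start: joints at [1.028, 0.158, 1.597, -0, 1.386, -0.21], TCP at [0.188, 0.543, 0.239] pointing down, gripper open.
Joint ranges: [-2.91, 2.91], [-0.94, 2.29], [0.18, 2.7], [-1.29, 4.43], [0.17, 2.64], [-3, 3]. Speed limits (rad/s): [2.57, 2.57, 3.14, 3.14, 3.14, 3.14].

INTERFACE

Orientations are given as [roll, pitch, yaw] about the fixed x, y, z axes, in that order (R = Rz(yaw) Ry(pitch) Rx(roll)).
In Python, from station import env gives the robot as it stands.
- The arm moves only by the tool step_arm, never from a script. Its argument "rows" is text: rows parted by semicolons, each of 5 numbers parted by spaces: the opening, from 0 (shut) to 1 (fully open), then the shift along the tool's x, y, z in cm, then the turn about the tool's z in rad. A call has 1 to 5 rows; each row is the pose to reach, as a shift and turn from the pose commanded when the call began, along the tool's axes at that moment; what a row does not reach only later rows make up. A row lasts 1/12 s, in which the tool goes at most 41.7 mm and 7.16 degrees, less where a joint would pass 70% of its speed; a pose out of reach is approached as far as the arm can. A call with a gripper value outside its range is refused whole. The fingers move at their own pace and stop on an object; "force" is the grip in N (left out, the last holds). Time passes only in rows, so rows that repeat a pose let the fingers close. It gives the time, the measured TCP pose, the force, the opening and the grip force at its end, in the units of the state.
- env.sense(): the state, without advancing time (a new reading comes with each control period).
- env.read_camera(name): name is "side" or "top" or "wrist"; returns the picture (480x640x3 uint8, red, green, blue); there is no depth.
- env.camera_model(name): a dict with "K" (3x3 intrinsics, pixels), "R" (3x3) and "t" (3): a world point X has camera coordinates R X + t. Camera axes: x right, y down, z forward; pixel columns grow to the right and rows downward; lengths in m; the calibration is good to about 2 mm. The wrist camera is an equidistant fisheye: a pixel r from the principal point sees the ray r / f radians off the axis. A picture is of the moment at which its call begins: read the wrist's pose just before it. camera_model takes no time and is no camera call; for the wrist camera it gives the pose at the moment of the call.
- env.job_done(): hands the job in; it is judged then, once.
Trained networks look in the newest picture that a camera, given by its name, has taken for a name from the list of things; names that differ only in an ending like _2 or _b are one class to them, and where a whole thing is asked for, a point or a joint stands for the part that bears it (a point fixed in the world has none). Each returns a list of dicts, best first, with "p" (0 to 1); they miss things now and then, are a little off and sometimes report something else, mostly with a low value. They report only what shows in the picture. A call takes as long as a camera call. They do not tell look-alikes from the thing itself.
- env.look_for(camera, thing): "extent" ([left, top, right, bottom] in pixels, round what is visible of it).
- env.regions_of(camera, thing): "pixels" (480x640 bool, what is visible of it) and "extent" ([left, top, right, bottom] in pixels, round what is visible of it).
- env.pinpoint(camera, thing): "position" ([row, column] in pixels: a listed point, or the origin of a listed thing).
The state is a dict: "clock": time; "q": joint angles; "joint_vel": joint speeds; "effort": joint torques, N m; "position": TCP position; "tcp_rot": TCP orientation; "force": force on the tool from outside, world axes, zero at the start; "torque": the same for the moment, N m; "grip_width": finger opening in m; "gripper_force": force on a finger pad.
Only numpy, scipy, OpenCV 4.12 (cv2) and the standard library are available. Lean on these libraries where they do the work, as an engineer would, in place of code of your own. Each camera call takes 0.05 s, during which the arm holds its last target. There are 200 camera calls.

TASK

On the repair bench, measure the depth of the blind bore in the camera base: lower the gauge's depth rod by its knob until it bottoms out, and hold it gently against its stop for about a second, then let go and leave it resting on the bottom. Then store the reading: move the spring-return slide on the readout box all the way to its end stop, pause there briefly, and let it go so that it snaps home by itself. Do not store before the rod is down in the bore, do not shift the camera base, and leave the meter, dome cover and screwdriver alone.

Things in the scene. Friction and masses are not known exactly. Their poses are not given: they have to be found in the camera images.
- rod_knob (a point): Centre of the black cylindrical knob (25 mm diameter, 26 mm high, axis vertical) on top of the gauge's steel depth rod, free all round. Its underside starts 53 mm or more above the gauge's head and is still 15 mm or more above it when the rod has bottomed out. The rod moves only straight up and down.
- rod_tip (a point): Lower end of the depth rod (6 mm diameter), 138 mm below the knob's centre; it starts 6 to 18 mm above the mouth of the bore and is already in line with it (within about 1 mm).
- rod (a joint): How far the depth rod has been lowered from its uppermost position, m; starts at 0 to 0.012, range 0.06. Where it bottoms out differs each time; there it stops hard. It stays where it is left: about 6 N of sliding friction against its own weight of about 4 N, so some 2 N moves it down and 10 N up.
- gauge: The gauge stand, fixed to the bench: steel base plate 190 x 170 x 12 mm, a column, and a grey head through which the rod runs (its top 135 mm above the bench). Origin on the bench surface straight below the rod, z up; the column stands 85 mm from it along its x, its top 138 mm above the bench.
- housing: The camera base, a loose white round dish (132 mm across, 38 mm high, 0.9 kg) standing on the gauge's base plate, with a square aluminium boss (34 mm wide, 45 mm high) in its middle. Origin at the centre of its underside, z up.
- bore_mouth (a point): Centre of the mouth of the blind bore (12 mm diameter) in the top of the boss. The depth is not known: something from 18 to 30 mm.
- readout: The grey readout box, fixed to the bench, 110 (x) x 160 (y) x 45 mm high, with a display on the half towards its +x. Origin at the centre of its underside, z up. The slide lies on its top, 24 mm towards its -x, and moves along its +y.
- slide_grip (a point): Centre of the slide's black upright thumb piece: 28 mm wide across the stroke (the box's x), 12 mm thick along the stroke (the box's y), 21 mm high; it reaches from just above the box's top (45 mm above the bench) to 67 mm above the bench. Its axes are those of the box.
- slide (a joint): Travel of the slide from home towards the box's +y, m; 0 is home. The spring pushes it home with about 3 N at home and 9 N at the end; a hard end stop lies at 0.028.
- meter: Bystander: red and black multimeter lying on the bench, 190 (x) x 90 (y) x 36 mm, loose; origin at the centre of its underside.
- dome: Bystander: dome cover with a white rim (looks white to clear), 124 mm across, 57 mm high, loose; origin at the centre of its underside.
- driver: Bystander: screwdriver, about 180 mm long, lying flat on the bench at the robot's left, loose; handle towards its -x.
Things that resemble listed ones, but are neither listed nor needed, are in the scene too. Leave any blue look-alike of the housing alone.

How it is judged:
By the outcome, as a careful person would: the job done as asked, in the order asked, and still so for the second after the job is handed in, with the robot touching nothing.
It also fails if it takes over 54 s, if anything falls off the work surface, if the arm or the gripper's body presses on something with over 40 N, if the wrist force passes 120 N, or if a joint passes its speed limit or range.

## Working session

There is one attempt and no reset: what is moved stays moved. The work goes in short steps, Python scripts to look and compute and a tool call to move; the robot and the scene stay as the last step left them, time stands still between calls to the robot, and variables do not carry over. Pictures are saved under pics/ and viewed, at most 10 in all, crops included, and the job is handed in when it is done.

Besides the shell and the picture viewer there is one more tool, called after "Emit:" as a command line: name --argument value ..., lists and objects as JSON in quotes. step_arm: Moves the arm, as the interface text tells. Its arguments: {"type":"object","properties":{"rows":{"type":"string"},"force":{"type":"number"}},"required":["rows"]}

```bash
mkdir -p pics; ls
cat > h.py <<'E'
import numpy as np,cv2
from station import env
def ray(m,px,fish=False):
    K,R,t=map(np.array,(m["K"],m["R"],m["t"]))
    x=(px[1]-K[0,2])/K[0,0]; y=(px[0]-K[1,2])/K[1,1]
    if fish:
        r=np.hypot(x,y); d=np.array([x/r*np.sin(r),y/r*np.sin(r),np.cos(r)]) if r>1e-9 else np.array([0,0,1.])
    else: d=np.array([x,y,1.])
    d=R.T@d
    return -R.T@t, d/np.linalg.norm(d)
def onz(m,px,z,fish=False):
    o,d=ray(m,px,fish); return o+d*(z-o[2])/d[2]
def tri(rs):
    A=sum(np.eye(3)-np.outer(d,d) for o,d in rs); b=sum((np.eye(3)-np.outer(d,d))@o for o,d in rs)
    return np.linalg.solve(A,b)
E
python3 - <<'E'
from h import *
for c in("side","top"):
    im=env.read_camera(c); cv2.imwrite(f"pics/{c}0.png",im[:,:,::-1])
    m=env.camera_model(c); print(c,"cam at",(-np.array(m["R"]).T@m["t"]).round(3))
    for n,z in(("rod_knob",.2),("gauge",0),("housing",.012),("bore_mouth",.057),("slide_grip",.056),("readout",0),("meter",0),("dome",0),("driver",0)):
        for r in env.pinpoint(c,n)[:3]: print(c,n,round(r["p"],2),np.round(r["position"],1),onz(m,r["position"],z).round(3))
s=env.sense();print(s["clock"],s["position"],s["tcp_rot"],s["force"])
E
```

```text
pics
side cam at [ 0.031 -0.504  0.959]
side rod_knob 0.73 [234.4 389.5] [ 0.566 -0.169  0.2  ]
side housing 0.91 [283.4 385.3] [ 0.569 -0.181  0.012]
side housing 0.59 [279.3 276.6] [0.383 0.021 0.012]
side bore_mouth 0.95 [269.8 276.5] [0.385 0.017 0.057]
side bore_mouth 0.75 [274.9 388.4] [ 0.568 -0.186  0.057]
side slide_grip 0.67 [206.1 272.6] [0.517 0.186 0.056]
side readout 0.59 [213.5 278.3] [0.54  0.195 0.   ]
side dome 0.74 [173.6 223.2] [0.528 0.444 0.   ]
side driver 0.68 [226.4 209.1] [0.369 0.297 0.   ]
top cam at [0.34  0.007 1.257]
top rod_knob 0.69 [208.8 405.1] [ 0.566 -0.182  0.2  ]
top gauge 0.7 [225.2 388.4] [ 0.567 -0.175  0.   ]
top housing 0.88 [295.4 304.7] [0.394 0.028 0.012]
top housing 0.85 [223.9 390. ] [ 0.568 -0.178  0.012]
top bore_mouth 0.75 [223.8 395.3] [ 0.561 -0.183  0.057]
top bore_mouth 0.75 [296.  303.1] [0.39  0.031 0.057]
top slide_grip 0.4 [239.  235.1] [0.522 0.191 0.056]
top readout 0.97 [232.3 236.8] [0.547 0.196 0.   ]
top readout 0.38 [298.6 193.7] [0.384 0.295 0.   ]
top meter 0.79 [249.8 506.5] [ 0.509 -0.463  0.   ]
top dome 0.82 [240.9 129.2] [0.523 0.458 0.   ]
top dome 0.41 [222.6 387.1] [ 0.574 -0.172  0.   ]
top driver 0.69 [298.4 195.2] [0.385 0.291 0.   ]
1.0 [0.18785086 0.54344345 0.23931603] [ 3.14156900e+00 -9.35067366e-06  2.80881725e+00] [-0.01091754  0.13381139 -0.62847594]
```

Run:
```python
import cv2,numpy as np
a=cv2.imread("pics/side0.png")[130:360,170:470];b=cv2.imread("pics/top0.png")[150:350,170:470]
cv2.imwrite("pics/s1.png",cv2.resize(a,None,fx=2.6,fy=2.6));cv2.imwrite("pics/t1.png",cv2.resize(b,None,fx=2.6,fy=2.6))
from h import *
s=env.camera_model("side");t=env.camera_model("top")
for n,p,q in(("knob",(234.4,389.5),(208.8,405.1)),("grip",(206.1,272.6),(239,235.1)),("bore",(274.9,388.4),(223.8,395.3))): print(n,tri([ray(s,p),ray(t,q)]).round(4))
```

```text
knob [ 0.5604 -0.1769  0.2132]
grip [0.5226 0.1931 0.0464]
bore [ 0.5627 -0.1851  0.0604]
```

View pics/s1.png

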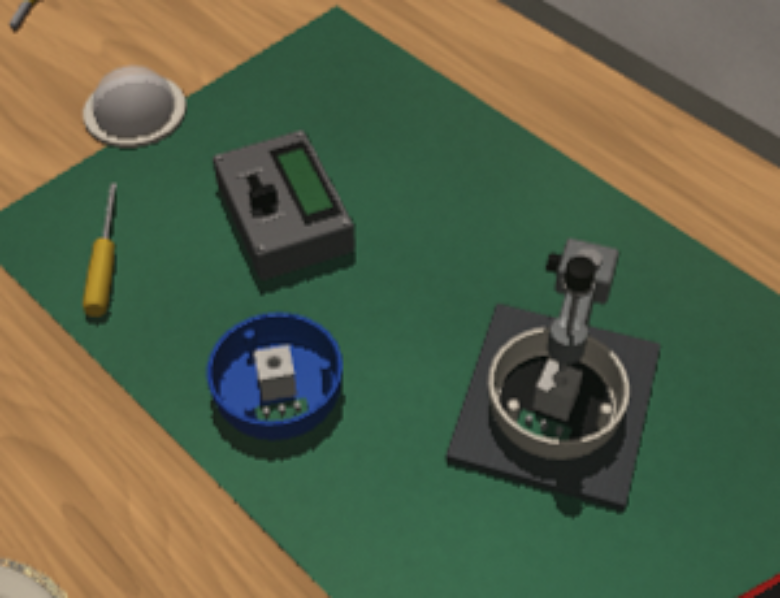

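View pics/t1.png

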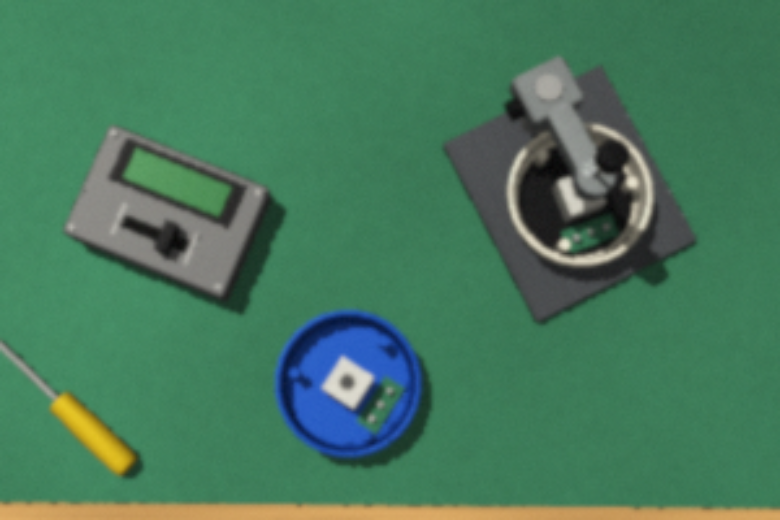

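The side view shows the gauge with its knob at about side px (393, 234). The blue look-alike dish stands apart from it. In the top view the readout's slide grip is at about (236, 242), and its stroke runs toward the upper left. I'll move over the knob with the fingers shut.

Emit:
step_arm --rows "0 -58.6 -55.9 -9 0;0 -58.6 -55.9 -9 0;0 -58.6 -55.9 -9 0;0 -58.6 -55.9 -9 0;0 -58.6 -55.9 -9 0" --force 30

```text
clock: 1.42
position: [0.2831, 0.3578, 0.2625]
tcp_rot: [3.141, 0.0, 2.81]
force: [1.2, 0.5, 0.5]
grip_width: 0.0251
gripper_force: 0.0
```

Emit:
step_arm --rows "0 -43.6 -41.6 -6.7 0;0 -43.6 -41.6 -6.7 0;0 -43.6 -41.6 -6.7 0;0 -43.6 -41.6 -6.7 0;0 -43.6 -41.6 -6.7 0"

```text
clock: 1.83
position: [0.3781, 0.1735, 0.2859]
tcp_rot: [3.141, 0.001, 2.809]
force: [1.6, 0.2, -0.4]
grip_width: 0.0002
gripper_force: 0.0
```

Emit:
step_arm --rows "0 -28.7 -27.4 -4.4 0;0 -28.7 -27.4 -4.4 0;0 -28.7 -27.4 -4.4 0;0 -28.7 -27.4 -4.4 0;0 -28.7 -27.4 -4.4 0"

```text
clock: 2.25
position: [0.473, -0.0109, 0.3088]
tcp_rot: [3.141, 0.001, 2.808]
force: [1.1, 1.7, 0.4]
grip_width: -0.0001
gripper_force: 0.0
```

Emit:
step_arm --rows "0 -13.7 -13.1 -2.1 0;0 -13.7 -13.1 -2.1 0;0 -13.7 -13.1 -2.1 0;0 -13.7 -13.1 -2.1 0;0 -13.7 -13.1 -2.1 0"

```text
clock: 2.67
position: [0.5602, -0.1812, 0.3293]
tcp_rot: [-3.141, 0.001, 2.806]
force: [-0.0, -1.3, -0.1]
grip_width: -0.0
gripper_force: 0.0
```

Run:
```python
from h import *
s=env.sense();print(s["clock"],s["position"],s["tcp_rot"],s["force"])
m=env.camera_model("wrist");im=env.read_camera("wrist");cv2.imwrite("pics/w1.png",im[:,:,::-1])
print("cam",(-np.array(m["R"]).T@m["t"]).round(3), np.array(m["K"]).round(1))
for r in env.pinpoint("wrist","rod_knob")[:2]: print(r,onz(m,r["position"],.213,True).round(4))
```

```text
2.6667 [ 0.56015279 -0.18123018  0.32927509] [-3.14055454e+00  8.46506079e-04  2.80614644e+00] [-0.04450626 -1.27853279 -0.08226572]
cam [ 0.485 -0.155  0.465] [[371.6   0.  319.1]
 [  0.  371.6 242.4]
 [  0.    0.    1. ]]
{'position': [240.4, 321.8], 'p': 0.68} [ 0.5626 -0.1796  0.213 ]
```

View pics/w1.png

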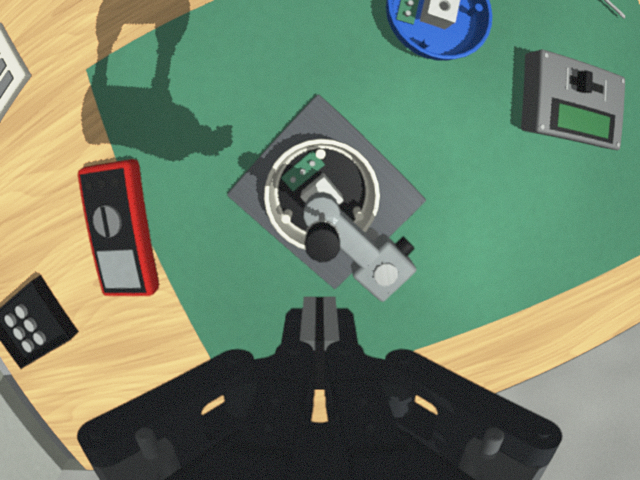

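The wrist view shows the knob at (322, 240), matching the estimate. The knob lies slightly off the tool axis, so I'll correct by 3–4 mm and descend.

Emit:
step_arm --rows "0 0 0.35 3 0;0 0 0.35 6 0;0 0 0.35 8.5 0;0 0 0.35 8.5 0;0 0 0.35 8.5 0"

```text
clock: 3.18
position: [0.5594, -0.1727, 0.2433]
tcp_rot: [3.141, -0.003, 2.81]
force: [-0.4, -0.7, 0.8]
grip_width: 0.0001
gripper_force: 0.0
```

Emit:
step_arm --rows "0 0 0 0.3 0;0 0 0 0.6 0;0 0 0 0.9 0;0 0 0 1.2 0;0 0 0 1.5 0"

```text
clock: 3.6
position: [0.5608, -0.1742, 0.23]
tcp_rot: [-3.141, 0.002, 2.809]
force: [-0.2, -0.4, 3.6]
grip_width: -0.0
gripper_force: 1.2
```

Emit:
step_arm --rows "0 0 0 0.3 0;0 0 0 0.6 0;0 0 0 0.9 0;0 0 0 1.2 0;0 0 0 1.4 0"

```text
clock: 4.02
position: [0.5606, -0.1741, 0.2151]
tcp_rot: [-3.142, 0.001, 2.809]
force: [1.7, -0.4, 2.7]
grip_width: 0.0003
gripper_force: 1.1
```

Run:
```python
from h import *
s=env.sense();print(s["clock"],s["position"],s["tcp_rot"],s["force"])
im=env.read_camera("side");cv2.imwrite("pics/s2.png",cv2.resize(im[180:330,300:480],None,fx=4,fy=4,interpolation=cv2.INTER_CUBIC)[:,:,::-1])
```

```text
4.0167 [ 0.56060215 -0.17410125  0.21510372] [-3.14150584e+00  7.90438404e-04  2.80878173e+00] [ 1.69261775 -0.37632135  2.72066082]
```

View pics/s2.png

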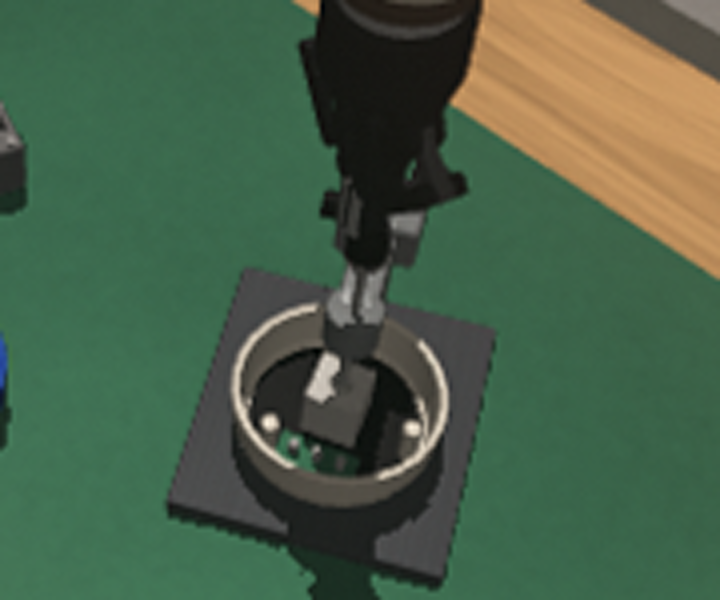

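The picture shows the fingers on the knob with the rod going down, and the dish hasn't moved. The force is about 2.7 N, which is the sliding resistance. I'll continue down.

Emit:
step_arm --rows "0 0 0 0.3 0;0 0 0 0.6 0;0 0 0 0.9 0;0 0 0 1.2 0;0 0 0 1.4 0"

```text
clock: 4.48
position: [0.5603, -0.174, 0.2008]
tcp_rot: [-3.142, -0.0, 2.809]
force: [0.6, 0.5, 2.3]
grip_width: -0.0004
gripper_force: 1.1
```

Emit:
step_arm --rows "0 0 0 0.1 0;0 0 0 0.2 0;0 0 0 0.3 0;0 0 0 0.4 0"

```text
clock: 4.82
position: [0.5603, -0.1739, 0.1972]
tcp_rot: [-3.142, -0.0, 2.809]
force: [0.5, -1.0, 2.3]
grip_width: 0.0004
gripper_force: 1.1
```

Emit:
step_arm --rows "0 0 0 0.1 0;0 0 0 0.2 0;0 0 0 0.3 0"

```text
clock: 5.07
position: [0.5603, -0.174, 0.1942]
tcp_rot: [-3.142, -0.0, 2.809]
force: [-0.2, -0.2, 2.2]
grip_width: 0.0003
gripper_force: 1.1
```

Emit:
step_arm --rows "0 0 0 0.1 0;0 0 0 0.2 0;0 0 0 0.2 0"

```text
clock: 5.32
position: [0.5603, -0.174, 0.1937]
tcp_rot: [-3.141, 0.0, 2.809]
force: [-3.4, 1.5, 9.8]
grip_width: 0.0003
gripper_force: 4.6
```

The force has risen to 9.8 N at a depth of about 22 mm, so the rod has bottomed out. I'll hold for a little over a second.

Emit:
step_arm --rows "0 0 0 0 0;0 0 0 0 0;0 0 0 0 0;0 0 0 0 0;0 0 0 0 0"

```text
clock: 5.73
position: [0.5603, -0.174, 0.1937]
tcp_rot: [-3.141, 0.0, 2.809]
force: [-3.1, 1.4, 8.8]
grip_width: -0.0001
gripper_force: 4.6
```

Emit:
step_arm --rows "0 0 0 0 0;0 0 0 0 0;0 0 0 0 0;0 0 0 0 0;0 0 0 0 0"

```text
clock: 6.15
position: [0.5603, -0.174, 0.1937]
tcp_rot: [-3.141, 0.0, 2.809]
force: [-3.5, 0.4, 9.5]
grip_width: 0.0003
gripper_force: 4.6
```

Emit:
step_arm --rows "0 0 0 0 0;0 0 0 0 0;0 0 0 0 0;0 0 0 0 0;0 0 0 0 0"

```text
clock: 6.57
position: [0.5603, -0.174, 0.1937]
tcp_rot: [-3.141, 0.0, 2.809]
force: [-4.7, 1.3, 9.4]
grip_width: -0.0
gripper_force: 4.6
```

Emit:
step_arm --rows "0 0 0 -0.5 0;0 0 0 -1.5 0;0 0 0 -4 0;0 0 0 -7 0;0 0 0 -7 0"

```text
clock: 6.98
position: [0.5629, -0.1752, 0.2693]
tcp_rot: [-3.14, 0.01, 2.809]
force: [0.8, 0.1, 2.0]
grip_width: 0.0005
gripper_force: 0.0
```

Run:
```python
from h import *
env.read_camera("side");P=[];rs=[];rk=[]
for c in("side","top","wrist"):
    im=env.read_camera(c);m=env.camera_model(c);f=c=="wrist"
    for n,z,l in(("slide_grip",.056,rs),("rod_knob",.175,rk)):
        for r in env.pinpoint(c,n)[:1]: l.append(ray(m,r["position"],f));print(c,n,round(r["p"],2),r["position"],onz(m,r["position"],z,f).round(4))
    if c=="top":
        r=env.regions_of(c,"readout")[0];print(r["extent"],r["p"])
        pts=np.argwhere(r["pixels"]);w=np.array([onz(m,p,.045)[:2] for p in pts],np.float32)
        print(cv2.minAreaRect(w))
        cv2.imwrite("pics/t2.png",cv2.resize(im[190:290,180:300],None,fx=6,fy=6,interpolation=cv2.INTER_CUBIC)[:,:,::-1])
print(tri(rs)); print(tri(rk) if len(rk)>1 else "")
```

```text
side slide_grip 0.39 [209.0, 271.2] [0.5072 0.1806 0.056 ]
side rod_knob 0.64 [211.7, 276.6] [0.4479 0.0747 0.175 ]
top slide_grip 0.59 [240.9, 232.8] [0.517  0.1966 0.056 ]
top rod_knob 0.51 [211.8, 401.8] [ 0.5649 -0.1789  0.175 ]
[195.0, 198.4, 273.8, 266.3] 0.73
((0.542295515537262, 0.19664593040943146), (0.16748641431331635, 0.11372020840644836), 68.43916320800781)
wrist slide_grip 0.72 [80.2, 612.9] [0.5166 0.1931 0.056 ]
wrist rod_knob 0.77 [264.2, 311.6] [ 0.5659 -0.1802  0.175 ]
[0.51742995 0.19785663 0.04342441]
[ 0.43611914 -0.12044784  0.42752847]
```

View pics/t2.png

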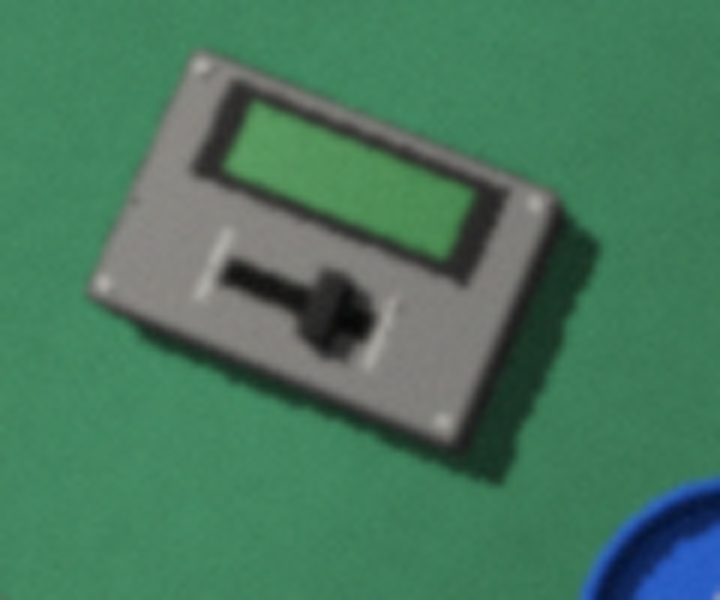

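The top view shows the slide grip at about top px (236, 242), in its home position, with the stroke toward the upper left. The box yaw is about -0.377, so the tool is nearly aligned already. I'll move behind the grip, on its -y side.

Emit:
step_arm --rows "0 16.7 29.6 9 0.044;0 16.7 29.6 9 0.044;0 16.7 29.6 9 0.044;0 16.7 29.6 9 0.044;0 16.7 29.6 9 0.044"

```text
clock: 7.95
position: [0.5234, 0.0258, 0.2085]
tcp_rot: [3.141, 0.0, 2.764]
force: [1.4, 0.3, -0.2]
grip_width: -0.0003
gripper_force: 0.0
```

```bash
cat > d.py <<'E'
import sys
from h import *
from scipy.spatial.transform import Rotation as Ro
s=env.sense();R=Ro.from_euler("xyz",s["tcp_rot"]).as_matrix()
print(s["clock"],s["position"],s["tcp_rot"],"shift cm",(R.T@(np.array(eval(sys.argv[1]))-s["position"])*100).round(2),"turn",s["tcp_rot"][2]-2.765)
E
python3 d.py "[.5021,.1595,.17]"
```

```text
7.95 [0.52340222 0.02579545 0.20845842] [3.14142515e+00 1.47844565e-04 2.76418214e+00] shift cm [ 6.91 11.64  3.85] turn -0.0008178588321858804
```

Next I'll take a close wrist look while hovering behind the grip, to refine its position.

Emit:
step_arm --rows "0 6.9 11.6 3.9 0;0 6.9 11.6 3.9 0;0 6.9 11.6 3.9 0;0 6.9 11.6 3.9 0;0 6.9 11.6 3.9 0"

```text
clock: 8.37
position: [0.5005, 0.1606, 0.1683]
tcp_rot: [-3.141, -0.003, 2.769]
force: [0.2, 0.1, -0.4]
grip_width: 0.0
gripper_force: 0.0
```

```bash
python3 d.py "[.5021,.1595,.061]"
python3 - <<'E'
from h import *
m=env.camera_model("wrist");im=env.read_camera("wrist");cv2.imwrite("pics/w3.png",im[:,:,::-1])
for n,z in(("slide_grip",.056),("readout",0)):
  for r in env.pinpoint("wrist",n)[:2]: print(n,r,onz(m,r["position"],z,True).round(4))
E
```

```text
8.3667 [0.50048371 0.16056258 0.16826137] [-3.14098415 -0.00344088  2.76947888] shift cm [-0.23 -0.03 10.73] turn 0.0044788844440439846
slide_grip {'position': [246.6, 375.8], 'p': 0.93} [0.5195 0.1969 0.056 ]
readout {'position': [255.3, 374.3], 'p': 0.59} [0.5476 0.1947 0.    ]
```

View pics/w3.png

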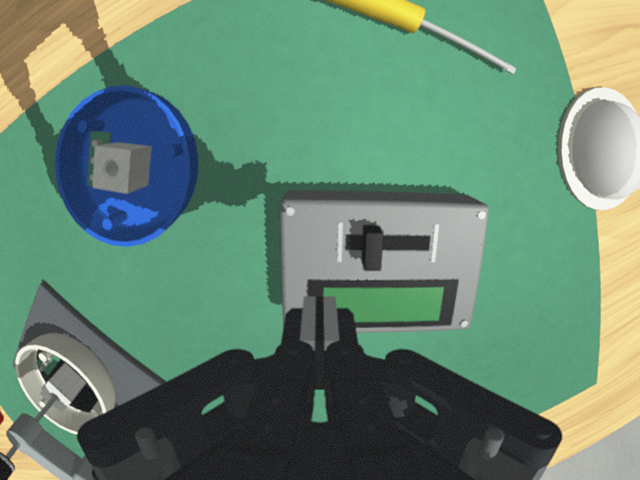

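The wrist view shows the grip at (374, 246), about 39 mm ahead of the tool along the stroke. I'll descend.

Emit:
step_arm --rows "0 -0.3 0 4 0;0 -0.3 0 8 0;0 -0.3 0 10.5 0;0 -0.3 0 10.7 0;0 -0.3 0 10.7 0"

```text
clock: 8.93
position: [0.505, 0.1549, 0.0623]
tcp_rot: [-3.14, -0.002, 2.763]
force: [0.6, 0.2, 0.4]
grip_width: 0.0002
gripper_force: 0.0
```

Emit:
step_arm --rows "0 0 0.4 0 0;0 0 0.8 0 0;0 0 1.2 0 0;0 0 1.6 0 0;0 0 2.0 0 0"

```text
clock: 9.35
position: [0.5137, 0.1754, 0.0641]
tcp_rot: [3.141, 0.002, 2.765]
force: [-0.1, -4.8, 3.2]
grip_width: 0.0001
gripper_force: 2.5
```

Emit:
step_arm --rows "0 0 0.4 0 0;0 0 0.8 0 0;0 0 1.2 0 0;0 0 1.6 0 0"

```text
clock: 9.68
position: [0.5194, 0.1892, 0.064]
tcp_rot: [-3.14, 0.002, 2.765]
force: [-2.4, -7.5, 7.4]
grip_width: 0.0001
gripper_force: 4.8
```

Emit:
step_arm --rows "0 0 0.2 0 0;0 0 0.4 0 0;0 0 0.6 0 0"

```text
clock: 9.93
position: [0.5215, 0.1945, 0.064]
tcp_rot: [-3.139, 0.001, 2.766]
force: [-2.1, -8.3, 7.9]
grip_width: 0.0003
gripper_force: 5.2
```

Emit:
step_arm --rows "0 0 0.15 0 0;0 0 0.3 0 0"

```text
clock: 10.1
position: [0.5226, 0.1971, 0.064]
tcp_rot: [-3.139, 0.001, 2.765]
force: [-2.8, -8.1, 8.4]
grip_width: -0.0002
gripper_force: 5.4
```

Emit:
step_arm --rows "0 0 0.15 0 0;0 0 0.3 0 0"

```text
clock: 10.27
position: [0.5236, 0.1998, 0.064]
tcp_rot: [-3.139, 0.001, 2.765]
force: [-2.7, -8.8, 7.5]
grip_width: 0.0002
gripper_force: 5.8
```

Emit:
step_arm --rows "0 0 0.1 0 0;0 0 0.2 0 0"

```text
clock: 10.43
position: [0.5242, 0.2012, 0.0639]
tcp_rot: [-3.138, 0.001, 2.766]
force: [-4.8, -13.0, 9.9]
grip_width: 0.0001
gripper_force: 8.2
```

Emit:
step_arm --rows "0 0 0.1 0 0;0 0 0.1 0 0;0 0 0.1 0 0;0 0 0.1 0 0;0 0 0.1 0 0"

```text
clock: 10.85
position: [0.5242, 0.2012, 0.064]
tcp_rot: [-3.136, 0.001, 2.766]
force: [-5.3, -13.2, 10.9]
grip_width: -0.0001
gripper_force: 8.7
```

Emit:
step_arm --rows "0 0 0 0 0;0 0 0 0 0;0 0 0 0 0;0 0 0 0 0;0 0 0 0 0"

```text
clock: 11.27
position: [0.5243, 0.2012, 0.064]
tcp_rot: [-3.136, 0.001, 2.766]
force: [-4.8, -13.8, 10.7]
grip_width: 0.0001
gripper_force: 8.7
```

Run:
```python
from h import *
im=env.read_camera("wrist")
cv2.imwrite("pics/w4.png",cv2.resize(im[140:380,200:520],None,fx=2,fy=2)[:,:,::-1])
```

```text
(no output)
```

View pics/w4.png

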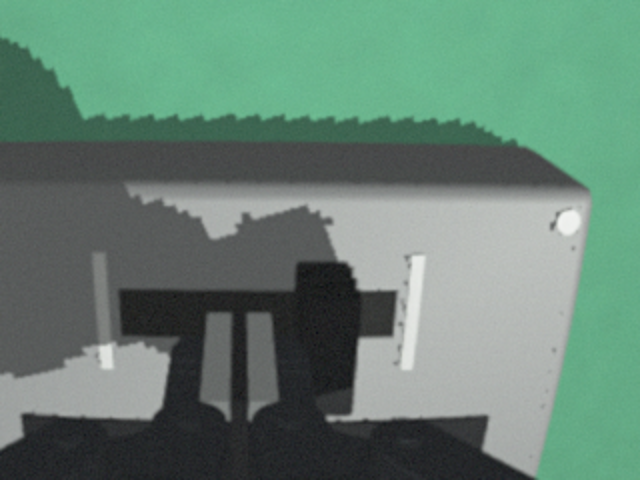

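The view shows the grip near the far end of its slot. An extra millimetre of command gave no motion, so this is the hard stop. I'll lift off fast to let it snap home.

Emit:
step_arm --rows "0 0 0 -4.1 0;0 0 0 -8.2 0;0 0 0 -12 0;0 0 0 -14 0;0 0 0 -14 0"

```text
clock: 11.73
position: [0.5276, 0.2049, 0.2096]
tcp_rot: [3.135, 0.01, 2.765]
force: [0.0, 0.5, 0.5]
grip_width: -0.0002
gripper_force: 0.0
```

Emit:
step_arm --rows "0 0 -4 -2 0;0 0 -8 -4 0;0 0 -8 -4 0;0 0 -8 -4 0;0 0 -8 -4 0"

```text
clock: 12.15
position: [0.4945, 0.1297, 0.2421]
tcp_rot: [3.141, -0.001, 2.764]
force: [-0.8, 0.1, -0.8]
grip_width: 0.0002
gripper_force: 0.0
```

Run:
```python
from h import *
im=env.read_camera("wrist");im2=env.read_camera("side")
m=env.camera_model("wrist")
for r in env.pinpoint("wrist","slide_grip")[:1]: print(r,onz(m,r["position"],.056,True).round(4))
a=cv2.resize(im[100:400,100:640],(780,433));b=cv2.resize(im2[180:330,300:480],(200,166))
a[:166,:200]=b
cv2.imwrite("pics/w5.png",a[:,:,::-1]);print(env.sense()["force"],env.sense()["position"])
```

```text
{'position': [214.9, 397.4], 'p': 0.9} [0.5198 0.1968 0.056 ]
[ 0.17399715 -0.11740646 -0.07996336] [0.49431618 0.13031478 0.24158032]
```

View pics/w5.png

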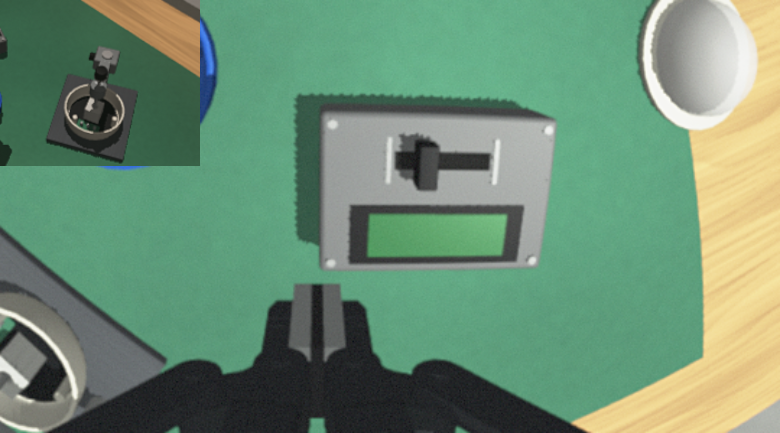

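The slide is back home: it measures (0.520, 0.197), the same as before the push. The knob is still down, the dish hasn't moved, and the arm is clear of everything.

```bash
python3 -c "
from station import env
print(env.job_done())"
```

```text
the job is handed in; nothing more can be done
None
```

The rod was lowered until it bottomed out at a depth of roughly 22 mm (estimated from the tool position), held there at about 9–10 N for just over a second and left resting; the slide was then pushed to its end stop, paused and released, it returned home, and the job is handed in (no verdict was returned).

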